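Set the index register to 4 and lock it

ROBOT

A 7-joint arm with a two-finger parallel gripper is mounted at the origin on a cart in front of the work surface, level with it; the furniture and walls round the work are solid. World frame = base frame: x ahead of the robot, y to its left, z up, the work surface at z = 0. Lengths are in m, angles in rad, forces in N, time in s.
With the tool pointing down it reaches from about 0.4 to 0.925 m from the base axis. Payload 4.1 kg.
Tool frame: the origin (TCP) lies midway between the tips of the shut fingers; the grasp point (between the pads) lies 19 mm behind it; z points along the fingers, y is the line along which they close (so a half turn about z gives the same grasp; the last joint's range is limited). The gripper opens to 85 mm and grips with 20 to 120 N. Pads are 22 mm wide; open, the fingers measure 114 mm over their backs; the gripper's body (76 mm by 85 mm) begins 54 mm behind the grasp point. The pads swing forward as they close: fully open they stand 13 mm farther back than shut.
Start: joints at [-1.233, 0.398, 0.045, 1.537, -0.019, 1.207, -0.051], TCP at [0.275, 0.589, 0.231] pointing down, gripper open.
Joint ranges: [-2.82, 2.82], [-0.49, 2.23], [-1.37, 1.46], [0, 2.46], [-1.36, 4.5], [0.23, 2], [-2.94, 2.94]. Speed limits (rad/s): [2.57, 2.57, 3.14, 3.14, 3.14, 3.14, 3.14].

INTERFACE

Orientations are given as [roll, pitch, yaw] about the fixed x, y, z axes, in that order (R = Rz(yaw) Ry(pitch) Rx(roll)).
In Python, from station import telemetry, viewer, job, recognise, pinpoint gives the robot as it stands.
- The arm moves only by the tool move_arm, never from a script. Its argument "motion" is a list of rows, each a list of 6 numbers: the shift along the tool's x, y, z in cm, then the turn, a rotation vector about the tool's x, y, z in degrees. In form: [[dx, dy, dz, ax, ay, az], ...]. A call has 1 to 20 rows; each row is the pose to reach, as a shift and turn from the pose commanded when the call began, along the tool's axes at that moment; what a row does not reach only later rows make up. A row lasts 1/10 s, in which the tool goes at most 50 mm and 8.59 degrees, less where a joint would pass 70% of its speed; a pose out of reach is approached as far as the arm can. A call with a gripper value outside its range is refused whole. "jaw" is the gripper command: -1 is fully open, 1 is shut, values between are in proportion, set as the call begins (left out, the last holds). The fingers move at their own pace and stop on an object; "force" is the grip in N (left out, the last holds). Time passes only in rows, so rows that repeat a pose let the fingers close. It gives the time, the measured TCP pose, the force, the opening and the grip force at its end, in the units of the state.
- telemetry.sense(): the state, without advancing time (a new reading comes with each control period).
- viewer.read_camera(name): name is "side" or "top" or "wrist"; returns the picture (400x640x3 uint8, red, green, blue); there is no depth.
- viewer.camera_params(name): a dict with "vfov" (degrees; the focal length in pixels is half the picture's height over the tangent of half this angle, whatever the lens; pixels are square), "cx", "cy" (the principal point, pixels), "rvec" (rotation vector, rad) and "tvec" (3), from world to camera coordinates, as OpenCV has them; the wrist camera has in their place "T_tool_cam" (4x4, takes a point from camera to tool coordinates, whose origin is the TCP and whose axes are the flange's). Camera axes: x right, y down, z forward; pixel columns grow to the right and rows downward; lengths in m; the calibration is good to about 2 mm. The wrist camera is an equidistant fisheye: a pixel r from the principal point sees the ray r / f radians off the axis. A picture is of the moment at which its call begins: read the wrist's pose just before it. camera_params takes no time and is no camera call.
- job.finish_job(): hands the job in; it is judged then, once.
Trained networks look in the newest picture that a camera, given by its name, has taken for a name from the list of things; names that differ only in an ending like _2 or _b are one class to them, and where a whole thing is asked for, a point or a joint stands for the part that bears it (a point fixed in the world has none). Each returns a list of dicts, best first, with "score" (0 to 1); they miss things now and then, are a little off and sometimes report something else, mostly with a low value. They report only what shows in the picture. A call takes as long as a camera call.
- recognise(camera, thing): "bbox" ([left, top, right, bottom] in pixels, round what is visible of it).
- pinpoint(camera, thing): "uv" ([column, row] in pixels: a listed point, or the origin of a listed thing).
The state is a dict: "time_s": time; "qpos": joint angles; "qd": joint speeds; "tau": joint torques, N m; "ee_pos": TCP position; "orientation": TCP orientation; "contact_force": force on the tool from outside, world axes, zero at the start; "torque": the same for the moment, N m; "gripper_width": finger opening in m; "finger_force": force on a finger pad.
Only numpy, scipy, OpenCV 4.12 (cv2) and the standard library are available. Lean on these libraries where they do the work, as an engineer would, in place of code of your own. Each camera call takes 0.05 s, during which the arm holds its last target. There are 200 camera calls.

TASK

Set the moulder's green index register to number 4: push its black knob down gently, without ramming it onto its stop, turn it while it is down to the 4, and feel for the notch so that, let go, it springs fully up with the 4 in the window; never twist it hard while a notch holds it. Then slide the yellow keeper all the way in under the knob without forcing it, let go, and leave the tools lying around where they are.

Things in the scene. Friction and masses are not known exactly. Their poses are not given: they have to be found in the camera images.
- register: Green box on a dark steel foot (124 x 104 x 8 mm), fixed on the table; steel top plate at 62.5 mm height. Holds a white drum with black bar figures 0 to 9, 15 mm high, turned by the black knob on top. Origin: centre of the underside, on the knob's vertical axis; -x looks out of the window (towards the robot), +y to the keeper's side, z up.
- knob_top (a point): Centre of the top face of the black round ribbed knob: diameter 36 mm, sides from 75 to 110 mm above the table when up, above a flange of diameter 44 mm (71.5 to 75 mm). Fixed to the drum: sinks and turns with it.
- window (a point): Centre of the window in the front face of the register, 28 mm wide and 24 mm high, 33 mm above the table; the number set is the one that stands in it, in or near the middle.
- drum (a joint): Turn of knob and drum in rad, growing counterclockwise from above; higher numbers come counterclockwise. Number n is centred in the window at n x 0.6283 (the 4 at 2.513), but the ten notches sit up to 0.2 rad to either side of that (all alike, another offset each time, not measured): feel for them. Range -0.3 to 5.95; rubs with 0.05 N m.
- press (a joint): Knob's way down in m: 0 = fully up in a notch. Spring: 3 N at the top, +0.7 N per mm. Turns freely only when down 6.3 mm (7.5 N) or more; hard stop at 9 mm (9.3 N). Let go off a notch it stays down 5.5 to 6 mm, its pin bearing up on the ring; let go within 0.025 rad of a notch it springs up. At the start it stands in a notch or between two.
- keeper (a joint): Way in of the yellow keeper in m: 0 = out, 0.024 = fully in at its end stop. A fork 6.5 mm thick, sliding on the top plate along the register's -y under the knob's flange, which it then holds up; goes in only when the knob is up. Rubs with about 2 N; push with at most 12 N.
- keeper_tab (a point): Middle of the outer face of the keeper's upright tab (34 mm wide along the register's x, 7 mm thick, from 62.5 to 76 mm height), 64 mm from the knob's axis along the register's y when out; the face to push, towards the register's -y.
- tape_measure: Bystander: yellow pocket tape, 36 x 78 x 61 mm; origin: centre of its underside.
- spindle_ring_1: Bystander: grey steel spacer ring, diameter 60 mm, 20 mm high; origin: centre of its underside.
- hexkey_8: Bystander: dark hexagon key, 49 x 124 x 8 mm, lying; origin: centre of its underside.
- spanner_17: Bystander: bright spanner, 32 x 194 x 6 mm, lying; origin: centre of its underside.
- offcut_2: Bystander: wooden offcut, 60 x 75 x 22 mm; origin: centre of its underside.
- flange: Knob's flange (diameter 44 mm, 71.5 to 75 mm height when up) with the hidden index pin, a 6 mm steel pin with a flat end, 31 mm from the axis; both fixed to drum and knob. Origin on the axis. Pin and flange bear the force when the knob is rammed down, pulled up or twisted against the notched ring, or the keeper pushed against it: at most 25 N.

How it is judged:
On the way:
1. number 4 stands in the window and the knob is fully up in its notch (value of joint drum between 2.233 and 2.793 rad and value of joint press below 0.0015 m), for 0.2 s.
At the end, for the whole second after the job is handed in: Number 4 stands in the window (drum at 2.513 within 0.28 rad) with the knob fully up (within 1.5 mm) and the keeper slid in by at least 19 of its 24 mm, everything released (all of step 1 and value of joint keeper above 0.019 m); the robot touches nothing.
It fails at once if the knob is rammed onto its stop, or twisted or pulled while the notched ring holds it, with more than 25 N on its pin and flange (contact force between flange and anything else above 25 N).
It fails at once if the keeper is forced with more than 25 N (contact force between keeper and anything else above 25 N).
It fails at once if a bystander is moved by more than 30 mm (distance of any of tape_measure, spindle_ring_1, hexkey_8, spanner_17, offcut_2 from where it was at the start of the episode above 0.03 m).
It also fails if it takes over 72 s, if anything falls off the work surface, if the arm or the gripper's body presses on something with over 40 N, if the wrist force passes 120 N, or if a joint passes its speed limit or range.

## Working session

There is one attempt and no reset: what is moved stays moved. The work goes in short steps, Python scripts to look and compute and a tool call to move; the robot and the scene stay as the last step left them, time stands still between calls to the robot, and variables do not carry over. Pictures are saved under pics/ and viewed, at most 10 in all, crops included, and the job is handed in when it is done.

Besides the shell and the picture viewer there is one more tool, called after "Emit:" by a JSON object that holds its "fn" and its "kwargs", one argument or row to a line. move_arm: Moves the arm, as the interface text tells. Its arguments: {"type":"object","properties":{"motion":{"type":"array","items":{"type":"array","items":{"type":"number"}}},"jaw":{"type":"number"},"force":{"type":"number"}},"required":["motion"]}

```bash
mkdir -p pics
cat > h.py <<'E'
import numpy as np, cv2
from scipy.spatial.transform import Rotation as R
from station import telemetry, viewer, job, recognise, pinpoint
def ray(cam,uv,s=None):
    p=viewer.camera_params(cam); f=200/np.tan(np.radians(p['vfov']/2))
    d=np.array([(uv[0]-p['cx'])/f,(uv[1]-p['cy'])/f])
    if cam=='wrist':
        r=np.hypot(*d); v=np.array([*(d/r*np.sin(r)),np.cos(r)]) if r>1e-9 else np.array([0,0,1.])
        s=s or telemetry.sense(); T=np.array(p['T_tool_cam']); Rt=R.from_euler('xyz',s['orientation']).as_matrix()
        return Rt@T[:3,3]+s['ee_pos'], Rt@T[:3,:3]@v
    M=R.from_rotvec(np.ravel(p['rvec'])).as_matrix(); 
    return -M.T@np.ravel(p['tvec']), M.T@np.array([*d,1])
def atz(cam,uv,z,s=None):
    o,d=ray(cam,uv,s); return o+d*(z-o[2])/d[2]
def tri(a,b):
    A=np.zeros((3,3));c=np.zeros(3)
    for o,d in(a,b):
        d=d/np.linalg.norm(d);P=np.eye(3)-np.outer(d,d);A+=P;c+=P@o
    return np.linalg.solve(A,c)
def snap(cam,n,crop=None,k=1):
    im=viewer.read_camera(cam)
    if crop: l,t,r,b=crop; im=im[t:b,l:r]
    im=cv2.resize(im,None,fx=k,fy=k,interpolation=cv2.INTER_CUBIC)
    cv2.imwrite(f'pics/{n}.png',im[:,:,::-1])
E
python3 - <<'E'
from h import *
np.set_printoptions(precision=4,suppress=True)
s=telemetry.sense(); print(s)
ims=[]
for c in('side','top'):
    ims.append(viewer.read_camera(c)); print(c,ray(c,(320,200)))
    for t in('knob_top','window','keeper_tab','register'):
        for r in pinpoint(c,t)[:2]:
            z={'knob_top':.11,'window':.033,'keeper_tab':.069,'register':0}[t]
            print(c,t,np.round(r['uv'],1),round(r['score'],2),atz(c,r['uv'],z))
cv2.imwrite('pics/a.png',cv2.resize(np.vstack(ims),(800*3//4*1,750*3//4))[:,:,::-1])
E
```

```text
{'time_s': 0.0, 'qpos': array([-1.233 ,  0.3992,  0.045 ,  1.5379, -0.0187,  1.2069, -0.0507]), 'qd': array([ 0.0003,  0.0012, -0.0016, -0.0017, -0.0007, -0.0013,  0.001 ]), 'tau': array([  0.0006, -47.5127,   1.3647, -25.4218,   0.0115,   0.0093,
         0.    ]), 'ee_pos': array([0.2747, 0.5884, 0.2303]), 'orientation': array([-3.1396,  0.0001,  2.7049]), 'contact_force': array([ 0.4505, -0.0923,  0.0614]), 'torque': array([-0.0214,  0.0194, -0.024 ]), 'finger_force': 0.0, 'gripper_width': 0.08559764246709102}
side (array([ 0.3223, -1.1742,  0.4932]), array([ 0.2419,  0.9013, -0.3601]))
side window [293.7 230.3] 0.83 [ 0.4976 -0.23    0.033 ]
side keeper_tab [299.1 209.1] 0.6 [ 0.5284 -0.1664  0.069 ]
side keeper_tab [300.8 213.2] 0.46 [ 0.5264 -0.1982  0.069 ]
side register [311.6 235.7] 0.62 [ 0.5534 -0.2131  0.    ]
top (array([ 0.3759, -0.2422,  1.2124]), array([ 0.1778, -0.0146, -0.984 ]))
top knob_top [308.9 211.2] 0.51 [ 0.5479 -0.2305  0.11  ]
top window [314.8 232. ] 0.8 [ 0.5046 -0.2437  0.033 ]
top keeper_tab [281.7 217. ] 0.65 [ 0.5413 -0.1605  0.069 ]
```

View pics/a.png

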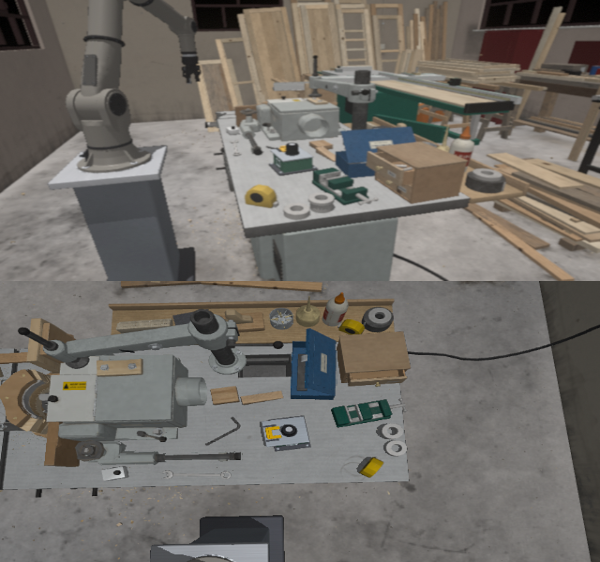

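The overview shows the register at (308,212) in the top picture, with the keeper at its left (+y) and nothing close in front of it. I'll go and look from close by.

Emit:
{"fn": "move_arm", "kwargs": {
  "motion": [
    [0,0,-5,0,0,0],
    [0,0,-10,0,0,0],
    [0,0,-15,0,0,0],
    [0,0,-17,0,0,0],
    [-36.8,-25.7,-17,0,0,88],
    [-36.8,-25.7,-17,0,0,88],
    [-36.8,-25.7,-17,0,0,88],
    [-36.8,-25.7,-17,0,0,88],
    [-36.8,-25.7,-17,0,0,88],
    [-36.8,-25.7,-17,0,0,88],
    [-36.8,-25.7,-17,0,0,88],
    [-36.8,-25.7,-17,0,0,88],
    [-36.8,-25.7,-17,0,0,88],
    [-50,-66,-17,0,0,88],
    [-50,-66,-17,0,0,88],
    [-50,-66,-17,0,0,88],
    [-50,-66,-17,0,0,88],
    [-50,-66,-17,0,0,88],
    [-50,-66,-17,0,0,88],
    [-50,-66,-17,0,0,88]
  ]
}}

```text
time_s: 2.5
ee_pos: [0.457, -0.1491, 0.4017]
orientation: [3.141, -0.002, 1.169]
contact_force: [0.6, -0.5, -0.3]
gripper_width: 0.0853
finger_force: 0.0
```

Emit:
{"fn": "move_arm", "kwargs": {
  "motion": [
    [0,0,5,0,0,0],
    [0,0,10,0,0,0],
    [0,0,12,0,0,0],
    [0,0,12,0,0,0]
  ]
}}

```text
time_s: 2.9
ee_pos: [0.4553, -0.1465, 0.2785]
orientation: [-3.135, 0.002, 1.168]
contact_force: [-0.4, 0.7, 1.3]
gripper_width: 0.0855
finger_force: 0.0
```

Run:
```python
from h import *
np.set_printoptions(precision=4,suppress=True)
s=telemetry.sense(); print(s['time_s'],s['qpos'],s['ee_pos'],s['orientation'])
print(viewer.camera_params('wrist'))
snap('wrist','b',None,1.25)
for t,z in dict(knob_top=.11,window=.033,keeper_tab=.069,register=0).items():
    for r in pinpoint('wrist',t)[:2]: print(t,np.round(r['uv'],1),round(r['score'],2),atz('wrist',r['uv'],z,s))
```

```text
2.9 [-0.5364  0.0637  0.8005  1.8763 -0.0474  1.2276 -0.123 ] [ 0.4553 -0.1465  0.2785] [-3.1355  0.0019  1.1684]
{'vfov': 65.70646984690485, 'cx': 317.5833414745196, 'cy': 200.2156554247218, 'T_tool_cam': array([[ 0.0001, -0.9616, -0.2743,  0.0689],
       [ 1.    , -0.0001,  0.0008,  0.0003],
       [-0.0008, -0.2743,  0.9616, -0.1422],
       [ 0.    ,  0.    ,  0.    ,  1.    ]])}
knob_top [428.4 213.4] 0.94 [ 0.5537 -0.2264  0.11  ]
window [373.9 215.7] 0.91 [ 0.4989 -0.2342  0.033 ]
keeper_tab [390.7 159.3] 0.67 [ 0.54   -0.1632  0.069 ]
register [401.9 190.1] 0.88 [ 0.5513 -0.227   0.    ]
register [229.2  57.3] 0.22 [0.4024 0.0411 0.    ]
```

View pics/b.png

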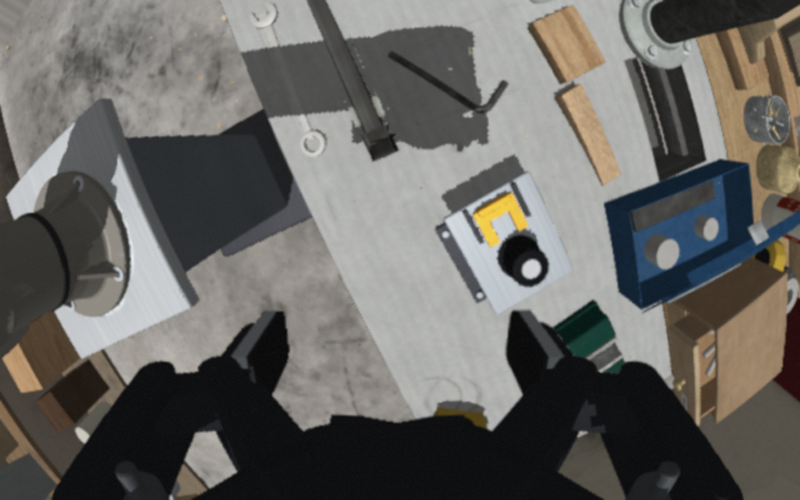

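The picture shows the register with its knob at (523,262) and the keeper at (500,215), both as expected: register axis near (0.552, -0.227), yaw about 0.18. I'll tilt the tool to read the window.

Emit:
{"fn": "move_arm", "kwargs": {
  "motion": [
    [-5,1.5,3,0,0,0],
    [-10.8,3.5,8,-41.4,17.6,0],
    [-10.8,3.5,12,-41.4,17.6,0],
    [-10.8,3.5,14.8,-41.4,17.6,0],
    [-10.8,3.5,14.8,-41.4,17.6,0],
    [-10.8,3.5,14.8,-41.4,17.6,0],
    [-10.8,3.5,14.8,-41.4,17.6,0],
    [-10.8,3.5,14.8,-41.4,17.6,0],
    [-10.8,3.5,14.8,-41.4,17.6,0]
  ]
}}

```text
time_s: 4.05
ee_pos: [0.4491, -0.2542, 0.1215]
orientation: [2.592, -0.26, 1.264]
contact_force: [0.2, -0.3, -1.0]
gripper_width: 0.0857
finger_force: 0.0
```

Run:
```python
from h import *
np.set_printoptions(precision=4,suppress=True)
s=telemetry.sense(); print(s['time_s'],s['qpos'],s['ee_pos'],s['orientation'])
im=viewer.read_camera('wrist'); cv2.imwrite('pics/c_full.png',im[:,:,::-1])
for t,z in dict(knob_top=.11,window=.033,keeper_tab=.069,register=0).items():
    for r in pinpoint('wrist',t)[:1]:
        print(t,np.round(r['uv'],1),round(r['score'],2),atz('wrist',r['uv'],z,s))
        if t=='window': u,v=map(int,r['uv'])
c=im[max(v-60,0):v+60,max(u-70,0):u+70]
cv2.imwrite('pics/c.png',cv2.resize(c,None,fx=5,fy=5,interpolation=cv2.INTER_CUBIC)[:,:,::-1])
```

```text
4.05 [ 0.378   0.153   0.3427  2.3314 -1.1756  0.5104  1.3403] [ 0.4491 -0.2542  0.1215] [ 2.5925 -0.2601  1.2638]
knob_top [402.  142.9] 0.9 [ 0.5457 -0.2268  0.11  ]
window [302.7 188.5] 0.66 [ 0.5006 -0.2362  0.033 ]
keeper_tab [331.5  79.9] 0.76 [ 0.5422 -0.165   0.069 ]
register [327.  160.9] 0.96 [ 0.5537 -0.2287  0.    ]
```

View pics/c.png

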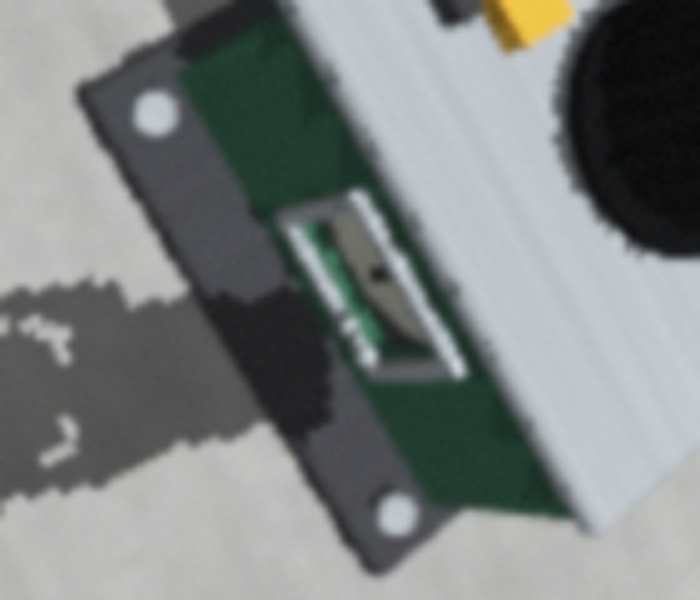

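Picture c shows that the drum sits back in its window at about (300,190) in the full picture. From this steep angle only its rim shows, so I need a flatter view.

```bash
cat >> h.py <<'E'
def plan(p,M,s=None):
    s=s or telemetry.sense(); A=R.from_euler('xyz',s['orientation'])
    return np.round(A.inv().apply(np.array(p)-s['ee_pos'])*100,2), np.round(np.degrees((A.inv()*R.from_matrix(M)).as_rotvec()),1)
E
python3 - <<'E'
from h import *
z=np.array([.523,.481,-.707]);z/=np.linalg.norm(z)
x=np.array([-.85,.183,-.5]);x-=z*(x@z);x/=np.linalg.norm(x)
print(plan([.445,-.284,.105],np.c_[x,np.cross(z,x),z]))
E
```

```text
(array([-3.25, -0.01,  1.01]), array([-15.7,  24.9, -99.3]))
```

Emit:
{"fn": "move_arm", "kwargs": {
  "jaw": 1,
  "motion": [
    [0,0,-3,0,0,0],
    [-3.2,0,-2,-16,25,-99],
    [-3.2,0,1,-16,25,-99],
    [-3.2,0,1,-16,25,-99],
    [-3.2,0,1,-16,25,-99],
    [-3.2,0,1,-16,25,-99],
    [-3.2,0,1,-16,25,-99],
    [-3.2,0,1,-16,25,-99],
    [-3.2,0,1,-16,25,-99],
    [-3.2,0,1,-16,25,-99],
    [-3.2,0,1,-16,25,-99],
    [-3.2,0,1,-16,25,-99],
    [-3.2,0,1,-16,25,-99],
    [-3.2,0,1,-16,25,-99],
    [-3.2,0,1,-16,25,-99],
    [-3.2,0,1,-16,25,-99]
  ]
}}

```text
time_s: 5.9
ee_pos: [0.4463, -0.2839, 0.1051]
orientation: [2.515, 0.527, 2.921]
contact_force: [0.2, 0.4, 1.1]
gripper_width: 0.0001
finger_force: 0.0
```

```bash
cat > look.py <<'E'
from h import *; import sys
np.set_printoptions(precision=4,suppress=True)
s=telemetry.sense(); print(s['time_s'],s['qpos'],s['ee_pos'],s['orientation'])
im=viewer.read_camera('wrist'); n=sys.argv[1]
for t,z in dict(window=.033,knob_top=.11,keeper_tab=.069,register=0).items():
    for r in pinpoint('wrist',t)[:1]:
        print(t,np.round(r['uv'],1),round(r['score'],2),atz('wrist',r['uv'],z,s))
        if t=='window': u,v=map(int,r['uv'])
c=im[max(v-50,0):v+50,max(u-60,0):u+60]
a=cv2.resize(c,(600,500),interpolation=cv2.INTER_CUBIC) if c.size else im
b=cv2.resize(im,(200,125)); b=np.vstack([b,np.zeros((375,200,3),np.uint8)])
cv2.imwrite(f'pics/{n}.png',np.hstack([a,b])[:,:,::-1])
E
python3 look.py d
```

```text
5.9 [ 1.4393  0.5289 -0.6079  2.0212 -0.6867  0.8591  2.9209] [ 0.4463 -0.2839  0.1051] [2.5149 0.5265 2.921 ]
window [316.6 202.5] 0.62 [ 0.5034 -0.2357  0.033 ]
knob_top [361.8 293.7] 0.6 [ 0.5363 -0.2344  0.11  ]
keeper_tab [501.6  55.9] 0.6 [ 0.3615 -0.1167  0.069 ]
register [301.7 208.6] 0.75 [ 0.5505 -0.2279  0.    ]
```

View pics/d.png

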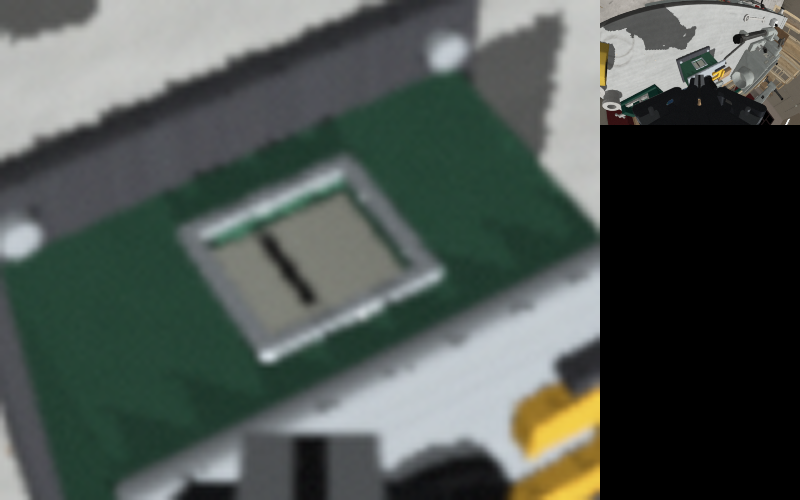

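Picture d is the window upside down. It shows a single full-height bar, so the number is 1, roughly centred. I need to turn about +1.88 rad (108°) counterclockwise, so I'll go above the knob with a tool yaw that leaves room for that.

Run:
```python
from h import *
M=R.from_euler('xyz',[np.pi,0,.9]).as_matrix()
print(plan([.44,-.26,.24],M)); print(plan([.5515,-.2275,.20],M))
```

```text
(array([-6.06,  8.87, -8.84]), array([ 52.3, -17.6, 117.8]))
(array([-12.91,   8.42,   1.34]), array([ 52.3, -17.6, 117.8]))
```

Emit:
{"fn": "move_arm", "kwargs": {
  "jaw": -0.5,
  "motion": [
    [-2,3,-3,0,0,0],
    [-4,6,-6,0,0,0],
    [-6.1,8.9,-8.8,52.3,-17.6,117.8],
    [-6.1,8.9,-8.8,52.3,-17.6,117.8],
    [-6.1,8.9,-8.8,52.3,-17.6,117.8],
    [-6.1,8.9,-8.8,52.3,-17.6,117.8],
    [-6.1,8.9,-8.8,52.3,-17.6,117.8],
    [-6.1,8.9,-8.8,52.3,-17.6,117.8],
    [-6.1,8.9,-8.8,52.3,-17.6,117.8],
    [-6.1,8.9,-8.8,52.3,-17.6,117.8],
    [-6.1,8.9,-8.8,52.3,-17.6,117.8],
    [-6.1,8.9,-8.8,52.3,-17.6,117.8],
    [-6.1,8.9,-8.8,52.3,-17.6,117.8],
    [-6.1,8.9,-8.8,52.3,-17.6,117.8],
    [-6.1,8.9,-8.8,52.3,-17.6,117.8],
    [-6.1,8.9,-8.8,52.3,-17.6,117.8],
    [-12.9,8.4,1.3,52.3,-17.6,117.8],
    [-12.9,8.4,1.3,52.3,-17.6,117.8],
    [-12.9,8.4,1.3,52.3,-17.6,117.8],
    [-12.9,8.4,1.3,52.3,-17.6,117.8]
  ]
}}

```text
time_s: 8.15
ee_pos: [0.5551, -0.2222, 0.1976]
orientation: [-3.138, -0.007, 0.908]
contact_force: [-0.4, 0.4, -0.1]
gripper_width: 0.0644
finger_force: 0.0
```

```bash
python3 look.py e
python3 - <<'E'
from h import *
s=telemetry.sense(); print(s)
snap('wrist','e2',None,1.25)
r=recognise('wrist','knob_top'); print(r[:2])
E
```

```text
8.15 [ 0.8485  0.4018 -0.6949  1.6904  0.2698  1.1496 -0.5809] [ 0.5551 -0.2222  0.1976] [-3.1382 -0.0065  0.9084]
window [286.8 225.7] 0.81 [ 0.5015 -0.2381  0.033 ]
knob_top [318.3 212.1] 0.92 [ 0.5524 -0.2272  0.11  ]
keeper_tab [267.1 150.5] 0.82 [ 0.5436 -0.1647  0.069 ]
register [319.1 183.7] 0.81 [ 0.552 -0.229 -0.   ]
{'time_s': 8.4, 'qpos': array([ 0.86199046,  0.38950115, -0.69541123,  1.6943666 ,  0.27128207,
        1.1513127 , -0.5786818 ]), 'qd': array([ 0.02688787, -0.01191866, -0.01787853, -0.00216448,  0.00325771,
       -0.00281884, -0.00323126]), 'tau': array([-8.17660633e-01, -4.00715697e+01, -6.06844202e+00, -2.39112800e+01,
       -2.08688644e-02, -3.67931672e-02,  3.74097392e-03]), 'ee_pos': array([ 0.55003638, -0.22943118,  0.20253335]), 'orientation': array([ 3.13690358e+00, -6.95698368e-04,  8.99210040e-01]), 'contact_force': array([-0.94782492, -1.06718953,  0.21551913]), 'torque': array([ 0.01341559, -0.01276958, -0.05174063]), 'finger_force': 0.0, 'gripper_width': 0.06415419067283942}
[{'bbox': [292.8, 163.7, 340.0, 218.2], 'score': 0.94}]
```

View pics/e2.png

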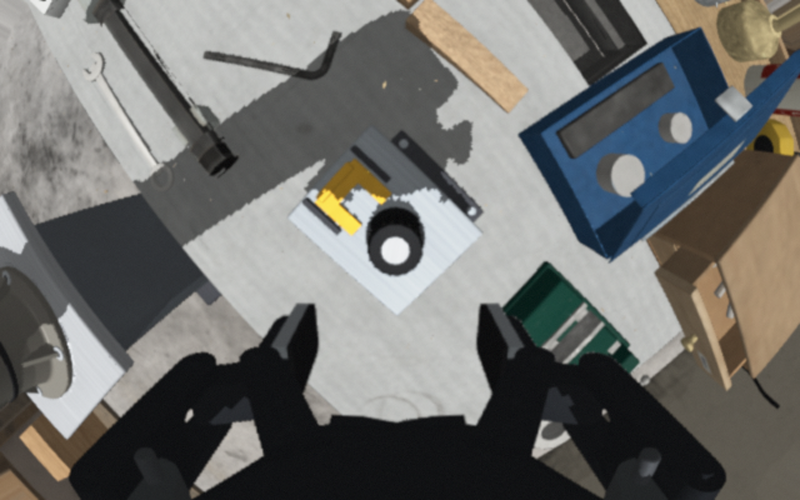

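Picture e2 shows the knob at (395,250), the keeper left of it at (345,200), and the vise and toolbox clear of the fingers. The arm was still settling, so I'll measure again at rest.

Run:
```python
from h import *
np.set_printoptions(precision=4,suppress=True)
for i in range(2):
    s=telemetry.sense(); viewer.read_camera('wrist'); 
    print(s['ee_pos'],s['orientation'],s['contact_force'])
    for t,z in dict(knob_top=.11,keeper_tab=.069,window=.033,register=0).items():
        r=pinpoint('wrist',t)[0]; print(t,r['uv'],atz('wrist',r['uv'],z,s))
p=atz('wrist',pinpoint('wrist','knob_top')[0]['uv'],.11); print(p)
print(plan([*p[:2],.13],R.from_euler('xyz',[np.pi,0,.9]).as_matrix()))
```

```text
[ 0.5501 -0.2299  0.203 ] [ 3.1359 -0.0013  0.8983] [-0.0664  1.1506 -0.6099]
knob_top [315.9, 198.7] [ 0.5521 -0.2273  0.11  ]
keeper_tab [263.7, 140.2] [ 0.5424 -0.1644  0.069 ]
window [284.0, 215.1] [ 0.5009 -0.237   0.033 ]
register [316.5, 174.6] [ 0.5514 -0.2295  0.    ]
[ 0.5508 -0.2295  0.2024] [ 3.1369 -0.0027  0.8991] [-0.2072  0.3045 -0.0031]
knob_top [318.3, 199.1] [ 0.5542 -0.2279  0.11  ]
keeper_tab [263.3, 142.3] [ 0.5416 -0.1649  0.069 ]Traceback (most recent call last):
  File "<stdin>", line 7, in <module>
IndexError: list index out of range
```

Emit:
{"fn": "move_arm", "kwargs": {
  "motion": [
    [0.3,0,4,0,0,0],
    [0.3,0,8,0,0,0],
    [0.3,0,9,0,0,0],
    [0.3,0,9,0,0,0],
    [0.3,0,11,0,0,0],
    [0.3,0,12.6,0,0,0],
    [0.3,0,12.6,0,0,0],
    [0.3,0,12.6,0,0,0],
    [0.3,0,12.6,0,0,0],
    [0.3,0,12.6,0,0,0]
  ]
}}

```text
time_s: 9.95
ee_pos: [0.5544, -0.2267, 0.077]
orientation: [3.136, -0.003, 0.9]
contact_force: [-0.3, -0.4, -0.5]
gripper_width: 0.0642
finger_force: 0.0
```

Emit:
{"fn": "move_arm", "kwargs": {
  "jaw": 1,
  "force": 25,
  "motion": [
    [0,0,0,0,0,0],
    [0,0,0,0,0,0],
    [0,0,0,0,0,0],
    [0,0,0,0,0,0],
    [0,0,0,0,0,0],
    [0,0,0,0,0,0]
  ]
}}

```text
time_s: 10.55
ee_pos: [0.5532, -0.2259, 0.0763]
orientation: [3.139, -0.003, 0.9]
contact_force: [-3.1, 2.2, 5.0]
gripper_width: 0.0353
finger_force: 26.3
```

```bash
cat > s.py <<'E'
from h import *
np.set_printoptions(precision=4,suppress=True)
s=telemetry.sense()
for k in('time_s','qpos','ee_pos','orientation','contact_force','torque','gripper_width','finger_force'): print(k,s[k])
E
python3 s.py
```

```text
time_s 10.55
qpos [ 0.8048  0.532  -0.6416  1.8043  0.3868  0.9303 -0.6753]
ee_pos [ 0.5532 -0.2259  0.0763]
orientation [ 3.139  -0.0025  0.9004]
contact_force [-3.1032  2.1985  5.0156]
torque [0.4467 0.713  0.0412]
gripper_width 0.03529878484232662
finger_force 26.318577826023102
```

Emit:
{"fn": "move_arm", "kwargs": {
  "motion": [
    [0,0,0.1,0,0,0],
    [0,0,0.2,0,0,0],
    [0,0,0.2,0,0,0],
    [0,0,0.2,0,0,0]
  ]
}}

```text
time_s: 10.95
ee_pos: [0.5534, -0.2258, 0.0748]
orientation: [3.139, -0.003, 0.901]
contact_force: [-3.4, 2.6, 8.0]
gripper_width: 0.0352
finger_force: 26.8
```

Emit:
{"fn": "move_arm", "kwargs": {
  "motion": [
    [0,0,0.1,0,0,0],
    [0,0,0.1,0,0,0],
    [0,0,0.1,0,0,0]
  ]
}}

```text
time_s: 11.25
ee_pos: [0.5535, -0.2257, 0.0739]
orientation: [3.139, -0.003, 0.9]
contact_force: [-4.4, 1.8, 8.5]
gripper_width: 0.0352
finger_force: 26.8
```

The force rose steeply to about 7 N and then by only 0.7 N/mm, so the knob had been standing between two notches and now turns freely. The grip is about 2 mm off the axis along the tool's x. I'll regrip centred before turning.

Emit:
{"fn": "move_arm", "kwargs": {
  "jaw": -0.3,
  "motion": [
    [0,0,0,0,0,0],
    [0,0,0,0,0,0],
    [-0.15,0,-0.3,0,0,0],
    [-0.15,0,-0.3,0,0,0],
    [-0.15,0,-0.3,0,0,0]
  ]
}}

```text
time_s: 11.75
ee_pos: [0.5528, -0.228, 0.0759]
orientation: [3.137, -0.003, 0.9]
contact_force: [0.2, 0.9, -0.2]
gripper_width: 0.0555
finger_force: 0.0
```

```bash
python3 s.py
python3 - <<'E'
from h import *
a=viewer.read_camera('side'); cv2.imwrite('pics/side1.png',a[:,:,::-1])
E
```

```text
time_s 11.75
qpos [ 0.8077  0.5321 -0.6408  1.8049  0.3874  0.9277 -0.6728]
ee_pos [ 0.5528 -0.228   0.0759]
orientation [ 3.1373 -0.0031  0.8998]
contact_force [ 0.2012  0.8962 -0.2385]
torque [-0.0133  0.0485  0.013 ]
gripper_width 0.0554899379170091
finger_force 0.0
```

Emit:
{"fn": "move_arm", "kwargs": {
  "jaw": 1,
  "motion": [
    [0,0,0,0,0,0],
    [0,0,0,0,0,0],
    [0,0,0,0,0,0],
    [0,0,0,0,0,0],
    [0,0,0,0,0,0]
  ]
}}

```text
time_s: 12.3
ee_pos: [0.5522, -0.2272, 0.0759]
orientation: [3.139, -0.003, 0.9]
contact_force: [-3.5, 2.2, 5.5]
gripper_width: 0.0357
finger_force: 26.0
```

Emit:
{"fn": "move_arm", "kwargs": {
  "motion": [
    [0,0,0.1,0,0,0],
    [0,0,0.2,0,0,0],
    [0,0,0.2,0,0,0],
    [0,0,0.2,0,0,0]
  ]
}}

```text
time_s: 12.7
ee_pos: [0.5525, -0.227, 0.0745]
orientation: [3.139, -0.003, 0.9]
contact_force: [-4.9, 1.6, 8.3]
gripper_width: 0.0352
finger_force: 26.5
```

Emit:
{"fn": "move_arm", "kwargs": {
  "motion": [
    [0,-0.05,0,0,0,-5],
    [0,-0.1,0,0,0,-12],
    [0,-0.1,0,0,0,-20],
    [0,-0.1,0,0,0,-28],
    [0,-0.1,0,0,0,-36],
    [0,-0.1,0,0,0,-44],
    [0,-0.1,0,0,0,-52],
    [0,-0.1,0,0,0,-60],
    [0,-0.1,0,0,0,-68],
    [0,-0.1,0,0,0,-76],
    [0,-0.1,0,0,0,-83],
    [0,-0.1,0,0,0,-86],
    [0,-0.1,0,0,0,-86],
    [0,-0.1,0,0,0,-86]
  ]
}}

```text
time_s: 14.1
ee_pos: [0.5504, -0.2269, 0.074]
orientation: [3.141, 0.001, 2.4]
contact_force: [-6.8, 1.9, 9.2]
gripper_width: 0.0351
finger_force: 26.2
```

```bash
python3 s.py
```

```text
time_s 14.1
qpos [ 1.0312  0.6512 -0.976   1.8039  0.6252  1.0296  0.6395]
ee_pos [ 0.5504 -0.2269  0.074 ]
orientation [3.1406 0.0006 2.4005]
contact_force [-6.7579  1.8751  9.2104]
torque [0.5548 1.5583 0.0365]
gripper_width 0.035116343521474545
finger_force 26.18858277797699
```

Emit:
{"fn": "move_arm", "kwargs": {
  "motion": [
    [0.07,-0.07,-0.05,0,0,-4],
    [0.07,-0.07,-0.05,0,0,-8],
    [0.07,-0.07,-0.05,0,0,-8],
    [0.07,-0.07,-0.05,0,0,-8]
  ]
}}

```text
time_s: 14.5
ee_pos: [0.55, -0.2269, 0.0746]
orientation: [3.14, 0.002, 2.54]
contact_force: [-5.3, 2.5, 6.6]
gripper_width: 0.0353
finger_force: 26.0
```

Emit:
{"fn": "move_arm", "kwargs": {
  "motion": [
    [0,0,-0.2,0,0,0],
    [0,0,-0.4,0,0,0],
    [0,0,-0.4,0,0,0],
    [0,0,-0.4,0,0,0]
  ]
}}

```text
time_s: 14.9
ee_pos: [0.5498, -0.2271, 0.0768]
orientation: [3.139, 0.002, 2.541]
contact_force: [-0.7, 1.0, -9.6]
gripper_width: 0.0349
finger_force: 26.9
```

Emit:
{"fn": "move_arm", "kwargs": {
  "motion": [
    [0,0,0.43,0,0,0],
    [0,0,0.43,0,0,0],
    [0,0,0.43,0,0,-2.4],
    [0,0,0.43,0,0,-2.4],
    [0,0,0.25,0,0,-2.4],
    [0,0,0.1,0,0,-2.4],
    [0,0,0.1,0,0,-2.4]
  ]
}}

```text
time_s: 15.6
ee_pos: [0.5501, -0.2273, 0.0768]
orientation: [3.14, 0.003, 2.582]
contact_force: [-3.2, 0.9, -6.0]
gripper_width: 0.0352
finger_force: 27.2
```

Emit:
{"fn": "move_arm", "kwargs": {
  "motion": [
    [0,0,0.33,0,0,0],
    [0,0,0.33,0,0,0],
    [0,0,0.33,0,0,-2.4],
    [0,0,0.33,0,0,-2.4],
    [0,0,0.15,0,0,-2.4],
    [0,0,0,0,0,-2.4],
    [0,0,0,0,0,-2.4]
  ]
}}

```text
time_s: 16.3
ee_pos: [0.5503, -0.2274, 0.0768]
orientation: [3.14, 0.003, 2.624]
contact_force: [-3.7, 0.3, -5.7]
gripper_width: 0.0355
finger_force: 27.1
```

Emit:
{"fn": "move_arm", "kwargs": {
  "motion": [
    [0,0,0.33,0,0,0],
    [0,0,0.33,0,0,0],
    [0,0,0.33,0,0,-2.4],
    [0,0,0.33,0,0,-2.4],
    [0,0,0.15,0,0,-2.4],
    [0,0,0,0,0,-2.4],
    [0,0,0,0,0,-2.4]
  ]
}}

```text
time_s: 17.0
ee_pos: [0.5504, -0.2275, 0.0769]
orientation: [3.14, 0.003, 2.666]
contact_force: [-4.2, 0.3, -5.8]
gripper_width: 0.0352
finger_force: 27.0
```

Emit:
{"fn": "move_arm", "kwargs": {
  "motion": [
    [0,0,0,0,0,0]
  ]
}}

```text
time_s: 17.1
ee_pos: [0.5504, -0.2275, 0.0769]
orientation: [3.14, 0.003, 2.666]
contact_force: [-3.5, 0.1, -7.1]
gripper_width: 0.0353
finger_force: 27.1
```

Emit:
{"fn": "move_arm", "kwargs": {
  "motion": [
    [0,0,0.33,0,0,0],
    [0,0,0.33,0,0,0],
    [0,0,0.33,0,0,-2.4],
    [0,0,0.33,0,0,-2.4]
  ]
}}

```text
time_s: 17.5
ee_pos: [0.5508, -0.2275, 0.0759]
orientation: [-3.141, 0.004, 2.708]
contact_force: [-9.0, 0.6, 7.5]
gripper_width: 0.0352
finger_force: 28.4
```

```bash
python3 s.py
```

```text
time_s 17.5
qpos [ 1.0713  0.6815 -1.0437  1.8027  0.676   1.0592  0.9094]
ee_pos [ 0.5508 -0.2275  0.0759]
orientation [-3.1414  0.004   2.7082]
contact_force [-9.0495  0.6096  7.5335]
torque [0.0205 2.2479 0.0493]
gripper_width 0.035210366907020195
finger_force 28.426874577999115
```

Emit:
{"fn": "move_arm", "kwargs": {
  "motion": [
    [0,0,-0.18,0,0,0],
    [0,0,-0.33,0,0,0],
    [0,0,-0.33,0,0,0]
  ]
}}

```text
time_s: 17.8
ee_pos: [0.5506, -0.2276, 0.077]
orientation: [3.14, 0.004, 2.708]
contact_force: [-4.4, -0.8, -7.9]
gripper_width: 0.0353
finger_force: 27.0
```

Emit:
{"fn": "move_arm", "kwargs": {
  "motion": [
    [0.09,-0.04,0.3,0,0,0],
    [0.09,-0.04,0.43,0,0,0],
    [0.09,-0.04,0.43,0,0,-2.4],
    [0.09,-0.04,0.43,0,0,-2.4]
  ]
}}

```text
time_s: 18.2
ee_pos: [0.5506, -0.2275, 0.0753]
orientation: [3.141, 0.005, 2.75]
contact_force: [-8.2, -0.7, 7.7]
gripper_width: 0.0352
finger_force: 28.5
```

Emit:
{"fn": "move_arm", "kwargs": {
  "motion": [
    [0,0,-0.2,0,0,0],
    [0,0,-0.38,0,0,0],
    [0,0,-0.38,0,0,0]
  ]
}}

```text
time_s: 18.5
ee_pos: [0.5503, -0.2275, 0.0769]
orientation: [3.14, 0.005, 2.75]
contact_force: [-3.0, -0.4, -6.3]
gripper_width: 0.035
finger_force: 27.1
```

Emit:
{"fn": "move_arm", "kwargs": {
  "motion": [
    [0,0,0.3,0,0,0],
    [0,0,0.38,0,0,0],
    [0,0,0.38,0,0,-2.4],
    [0,0,0.38,0,0,-2.4],
    [0,0,0.2,0,0,-2.4],
    [0,0,0,0,0,-2.4],
    [0,0,0,0,0,-2.4]
  ]
}}

```text
time_s: 19.2
ee_pos: [0.5503, -0.2275, 0.0769]
orientation: [3.14, 0.005, 2.792]
contact_force: [-4.5, -1.7, -5.5]
gripper_width: 0.0353
finger_force: 27.2
```

Emit:
{"fn": "move_arm", "kwargs": {
  "motion": [
    [0,0,0,0,0,0]
  ]
}}

```text
time_s: 19.3
ee_pos: [0.5502, -0.2275, 0.0769]
orientation: [3.14, 0.005, 2.792]
contact_force: [-3.1, -1.5, -5.7]
gripper_width: 0.0353
finger_force: 27.2
```

Emit:
{"fn": "move_arm", "kwargs": {
  "motion": [
    [0,0,0.3,0,0,0],
    [0,0,0.38,0,0,0],
    [0,0,0.38,0,0,-2.4],
    [0,0,0.38,0,0,-2.4],
    [0,0,0.2,0,0,-2.4],
    [0,0,0,0,0,-2.4],
    [0,0,0,0,0,-2.4]
  ]
}}

```text
time_s: 20.0
ee_pos: [0.5501, -0.2275, 0.077]
orientation: [3.14, 0.005, 2.834]
contact_force: [-3.4, -1.2, -3.7]
gripper_width: 0.0358
finger_force: 27.3
```

Emit:
{"fn": "move_arm", "kwargs": {
  "motion": [
    [0,0,0.3,0,0,0],
    [0,0,0.38,0,0,0],
    [0,0,0.38,0,0,-2.4],
    [0,0,0.38,0,0,-2.4],
    [0,0,0.2,0,0,-2.4],
    [0,0,0,0,0,-2.4],
    [0,0,0,0,0,-2.4]
  ]
}}

```text
time_s: 20.7
ee_pos: [0.5502, -0.2274, 0.0773]
orientation: [3.141, 0.005, 2.876]
contact_force: [-5.7, -2.4, -1.8]
gripper_width: 0.0352
finger_force: 27.6
```

```bash
python3 s.py
```

```text
time_s 20.7
qpos [ 1.0941  0.6977 -1.0807  1.8038  0.7002  1.0753  1.0588]
ee_pos [ 0.5502 -0.2274  0.0773]
orientation [3.1409 0.0051 2.8756]
contact_force [-5.7323 -2.3516 -1.7685]
torque [-0.4624  1.1904  0.0744]
gripper_width 0.035207986721648994
finger_force 27.58504807949066
```

Emit:
{"fn": "move_arm", "kwargs": {
  "motion": [
    [0,0,-0.1,0,0,0],
    [0,0,-0.1,0,0,0]
  ]
}}

```text
time_s: 20.9
ee_pos: [0.55, -0.2274, 0.0776]
orientation: [3.14, 0.005, 2.876]
contact_force: [-1.8, -1.9, -5.5]
gripper_width: 0.0355
finger_force: 27.2
```

Emit:
{"fn": "move_arm", "kwargs": {
  "motion": [
    [0,0,0.3,0,0,0],
    [0,0,0.5,0,0,0],
    [0,0,0.5,0,0,-2.4],
    [0,0,0.5,0,0,-2.4]
  ]
}}

```text
time_s: 21.3
ee_pos: [0.5504, -0.2273, 0.0747]
orientation: [-3.141, 0.005, 2.918]
contact_force: [-7.7, -3.3, 8.7]
gripper_width: 0.0348
finger_force: 28.5
```

Emit:
{"fn": "move_arm", "kwargs": {
  "motion": [
    [0,0,-0.2,0,0,0],
    [0,0,-0.38,0,0,0],
    [0,0,-0.38,0,0,0]
  ]
}}

```text
time_s: 21.6
ee_pos: [0.5503, -0.2272, 0.0783]
orientation: [-3.141, 0.005, 2.918]
contact_force: [-7.7, -2.4, 5.4]
gripper_width: 0.0352
finger_force: 28.3
```

The notch is found: the knob rises with the spring force behind it. I'll let it up and release it.

Emit:
{"fn": "move_arm", "kwargs": {
  "motion": [
    [0,0,-0.15,0,0,0],
    [0,0,-0.3,0,0,0],
    [0,0,-0.35,0,0,0],
    [0,0,-0.35,0,0,0]
  ]
}}

```text
time_s: 22.0
ee_pos: [0.5502, -0.2272, 0.0812]
orientation: [3.142, 0.005, 2.918]
contact_force: [-6.4, -2.4, 1.9]
gripper_width: 0.0353
finger_force: 28.0
```

Emit:
{"fn": "move_arm", "kwargs": {
  "jaw": -0.5,
  "motion": [
    [0,0,0,0,0,0],
    [0,0,0,0,0,0],
    [0,0,0,0,0,0],
    [0,0,-3,0,0,0],
    [0,0,-7,0,0,0],
    [0,0,-10,0,0,0],
    [0,0,-12,0,0,0],
    [0,0,-12,0,0,0],
    [0,0,-12,0,0,0]
  ]
}}

```text
time_s: 22.9
ee_pos: [0.5497, -0.2269, 0.2002]
orientation: [3.14, 0.006, 2.918]
contact_force: [-0.5, -0.5, -1.0]
gripper_width: 0.064
finger_force: 0.0
```

```bash
python3 s.py;  python3 - <<'E'
from h import *
z=np.array([.523,.481,-.707]);z/=np.linalg.norm(z)
x=np.array([-.85,.183,-.5]);x-=z*(x@z);x/=np.linalg.norm(x)
print(plan([.43,-.30,.17],np.c_[x,np.cross(z,x),z]));print(plan([.435,-.29,.103],np.c_[x,np.cross(z,x),z]))
E
```

```text
time_s 22.9
qpos [ 1.1776  0.5762 -1.2044  1.6936  0.5629  1.2639  1.1983]
ee_pos [ 0.5497 -0.2269  0.2002]
orientation [3.1405 0.0059 2.9179]
contact_force [-0.5457 -0.5406 -1.0127]
torque [-0.0129  0.0091 -0.0064]
gripper_width 0.0639633682237836
finger_force 0.0
(array([10.07, -9.79,  2.95]), array([-34.7, -28.6,  -9.7]))
(array([ 9.85, -8.71,  9.65]), array([-34.7, -28.6,  -9.7]))
```

Now to check the window from the earlier viewpoint, with the gripper shut for the keeper push afterwards.

Emit:
{"fn": "move_arm", "kwargs": {
  "jaw": 1,
  "motion": [
    [5,-5,0,0,0,0],
    [10,-9.8,2.9,-34.7,-28.6,-9.7],
    [10,-9.8,2.9,-34.7,-28.6,-9.7],
    [10,-9.8,2.9,-34.7,-28.6,-9.7],
    [10,-9.8,2.9,-34.7,-28.6,-9.7],
    [10,-9.8,2.9,-34.7,-28.6,-9.7],
    [9.9,-8.7,6,-34.7,-28.6,-9.7],
    [9.9,-8.7,9.6,-34.7,-28.6,-9.7],
    [9.9,-8.7,9.6,-34.7,-28.6,-9.7],
    [9.9,-8.7,9.6,-34.7,-28.6,-9.7],
    [9.9,-8.7,9.6,-34.7,-28.6,-9.7]
  ]
}}

```text
time_s: 24.0
ee_pos: [0.4354, -0.2899, 0.1057]
orientation: [2.526, 0.526, 2.929]
contact_force: [0.5, 0.4, -0.1]
gripper_width: 0.0001
finger_force: 0.0
```

```bash
python3 look.py f
```

```text
24.0 [ 1.9014  0.8691 -1.2773  2.0137  0.0496  0.7556  2.281 ] [ 0.4354 -0.2899  0.1057] [2.5259 0.5259 2.9294]
window [323.4 210.4] 0.79 [ 0.5067 -0.2335  0.033 ]
keeper_tab [393.  233.8] 0.88 [ 0.5358 -0.1696  0.069 ]
register [308.9 214.7] 0.58 [ 0.5536 -0.2248  0.    ]
```

View pics/f.png

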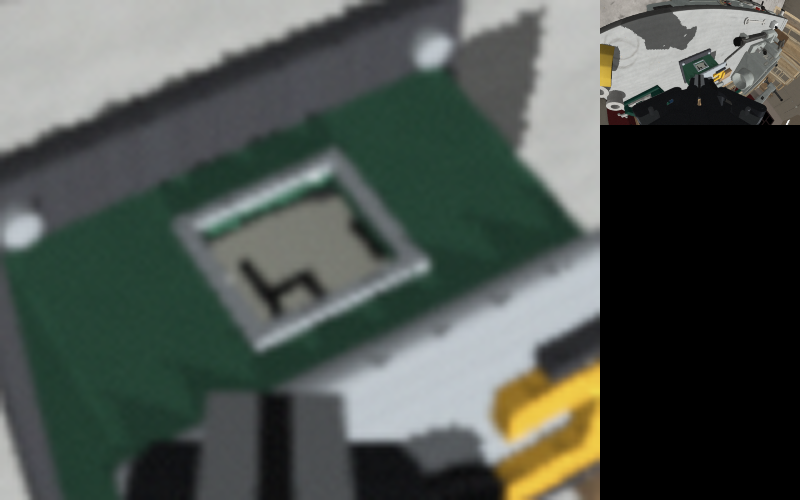

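Picture f, upside down, shows a 4 at (280,285) in the crop, with the next figure just entering at the left side. So 4 is set. Before pushing the keeper I'll locate the machine rod's end, which lies near the approach.

Run:
```python
from h import *
s=dict(ee_pos=np.array([.5501,-.2297,.2028]),orientation=np.array([3.136,-.001,.8985]))
a=ray('wrist',(180,126),s)
for uv in((256,250),(256,246)): print(tri(a,ray('top',uv)))
s=dict(ee_pos=np.array([.4553,-.1465,.2785]),orientation=np.array([-3.1355,.0019,1.1684]))
print(tri(a,ray('wrist',(306,118),s)))
M=R.from_euler('xyz',[np.pi,0,1.739]).as_matrix()
print(plan([.47,-.22,.22],M)); print(plan([.535,-.120,.18],M))
```

```text
[ 0.46450366 -0.08469287  0.00781183]
[ 0.47285772 -0.08894678  0.02900762]
[ 0.46354944 -0.08106357  0.00340834]
(array([-7.5 , 11.41, -2.94]), array([48.2,  5.2, 73.6]))
(array([-9.17, 17.29,  8.06]), array([48.2,  5.2, 73.6]))
```

Emit:
{"fn": "move_arm", "kwargs": {
  "motion": [
    [-2.5,4,-3,0,0,0],
    [-5,8,-4,0,0,0],
    [-7.5,11.4,-2.9,48.2,5.2,73.6],
    [-7.5,11.4,-2.9,48.2,5.2,73.6],
    [-7.5,11.4,-2.9,48.2,5.2,73.6],
    [-7.5,11.4,-2.9,48.2,5.2,73.6],
    [-7.5,11.4,-2.9,48.2,5.2,73.6],
    [-7.5,11.4,-2.9,48.2,5.2,73.6],
    [-7.5,11.4,-2.9,48.2,5.2,73.6],
    [-7.5,11.4,-2.9,48.2,5.2,73.6],
    [-7.5,11.4,-2.9,48.2,5.2,73.6],
    [-9.2,17.3,5,48.2,5.2,73.6],
    [-9.2,17.3,8,48.2,5.2,73.6],
    [-9.2,17.3,8,48.2,5.2,73.6],
    [-9.2,17.3,8,48.2,5.2,73.6],
    [-9.2,17.3,8,48.2,5.2,73.6],
    [-9.2,17.3,8,48.2,5.2,73.6]
  ]
}}

```text
time_s: 25.95
ee_pos: [0.5341, -0.1211, 0.1803]
orientation: [-3.142, -0.002, 1.739]
contact_force: [0.8, -0.4, 0.4]
gripper_width: -0.0002
finger_force: 0.0
```

Run:
```python
from h import *
np.set_printoptions(precision=4,suppress=True)
s=telemetry.sense(); snap('wrist','g',None,1.25); print(s['time_s'],s['ee_pos'],s['orientation'])
for c in('keeper_tab','knob_top','register'):
    for r in pinpoint('wrist',c)[:1]: print(c,r['uv'],atz('wrist',r['uv'],dict(keeper_tab=.069,knob_top=.11,register=0)[c],s))
```

```text
25.95 [ 0.5341 -0.1211  0.1803] [-3.1415 -0.0023  1.7389]
knob_top [317.7, 329.3] [ 0.5523 -0.2276  0.11  ]
```

View pics/g.png

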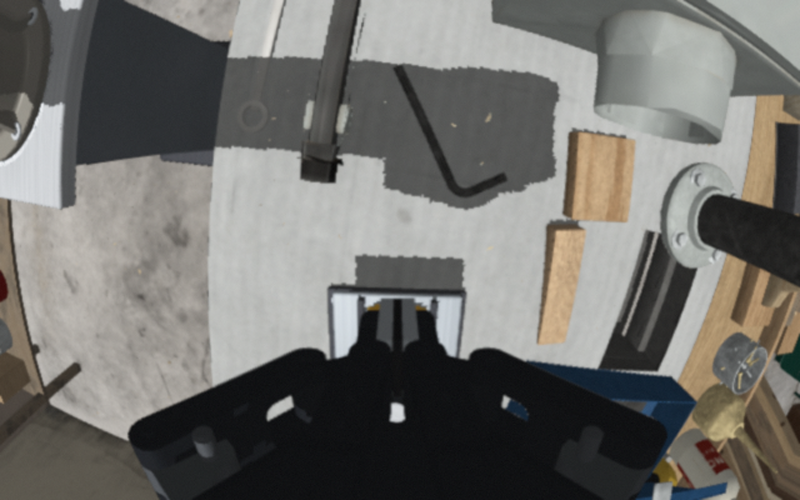

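Picture g shows the register square below the shut fingers at (395,310), with the keeper just beyond their tips. I'll descend outside the tab and then push slowly.

Emit:
{"fn": "move_arm", "kwargs": {
  "motion": [
    [0,0,4,0,0,0],
    [0,0,8,0,0,0],
    [0,0,10,0,0,0],
    [0,0,11.3,0,0,0],
    [0,0,11.3,0,0,0],
    [0,0,11.3,0,0,0],
    [-1.5,0,11.3,0,0,0],
    [-2.3,0,11.3,0,0,0],
    [-2.6,0,11.3,0,0,0],
    [-2.8,0,11.3,0,0,0],
    [-2.8,0,11.3,0,0,0]
  ]
}}

```text
time_s: 27.25
ee_pos: [0.5393, -0.1477, 0.067]
orientation: [3.141, -0.003, 1.739]
contact_force: [-0.5, 0.3, -0.1]
gripper_width: 0.0001
finger_force: 0.0
```

Emit:
{"fn": "move_arm", "kwargs": {
  "motion": [
    [-0.1,0,0,0,0,0],
    [-0.2,0,0,0,0,0],
    [-0.3,0,0,0,0,0],
    [-0.4,0,0,0,0,0],
    [-0.5,0,0,0,0,0],
    [-0.6,0,0,0,0,0],
    [-0.7,0,0,0,0,0],
    [-0.8,0,0,0,0,0],
    [-0.9,0,0,0,0,0],
    [-1.0,0,0,0,0,0],
    [-1.0,0,0,0,0,0]
  ]
}}

```text
time_s: 28.35
ee_pos: [0.5409, -0.1572, 0.0669]
orientation: [3.141, -0.004, 1.739]
contact_force: [-0.7, 1.6, 0.8]
gripper_width: 0.0002
finger_force: 0.7
```

Emit:
{"fn": "move_arm", "kwargs": {
  "motion": [
    [-0.1,0,0,0,0,0],
    [-0.2,0,0,0,0,0],
    [-0.3,0,0,0,0,0],
    [-0.4,0,0,0,0,0],
    [-0.5,0,0,0,0,0],
    [-0.6,0,0,0,0,0],
    [-0.7,0,0,0,0,0],
    [-0.8,0,0,0,0,0],
    [-0.8,0,0,0,0,0]
  ]
}}

```text
time_s: 29.25
ee_pos: [0.5423, -0.1654, 0.0668]
orientation: [3.141, -0.003, 1.739]
contact_force: [-0.2, 0.3, 0.3]
gripper_width: -0.0002
finger_force: 0.5
```

Emit:
{"fn": "move_arm", "kwargs": {
  "motion": [
    [-0.1,0,0,0,0,0],
    [-0.2,0,0,0,0,0],
    [-0.3,0,0,0,0,0],
    [-0.4,0,0,0,0,0],
    [-0.5,0,0,0,0,0],
    [-0.6,0,0,0,0,0],
    [-0.7,0,0,0,0,0],
    [-0.7,0,0,0,0,0]
  ]
}}

```text
time_s: 30.05
ee_pos: [0.5436, -0.1723, 0.0668]
orientation: [3.141, -0.003, 1.739]
contact_force: [-0.2, 1.2, -0.3]
gripper_width: 0.0001
finger_force: 0.5
```

Emit:
{"fn": "move_arm", "kwargs": {
  "motion": [
    [-0.05,0,0,0,0,0],
    [-0.1,0,0,0,0,0],
    [-0.15,0,0,0,0,0],
    [-0.2,0,0,0,0,0],
    [-0.25,0,0,0,0,0],
    [-0.3,0,0,0,0,0],
    [-0.3,0,0,0,0,0]
  ]
}}

```text
time_s: 30.75
ee_pos: [0.544, -0.1751, 0.0668]
orientation: [3.141, -0.003, 1.739]
contact_force: [-0.7, 1.4, -0.2]
gripper_width: 0.0001
finger_force: 0.6
```

Emit:
{"fn": "move_arm", "kwargs": {
  "motion": [
    [-0.05,0,0,0,0,0],
    [-0.1,0,0,0,0,0],
    [-0.15,0,0,0,0,0],
    [-0.15,0,0,0,0,0]
  ]
}}

```text
time_s: 31.15
ee_pos: [0.5442, -0.1766, 0.0668]
orientation: [3.141, -0.003, 1.739]
contact_force: [-2.1, 1.6, 0.6]
gripper_width: -0.0001
finger_force: 0.6
```

Emit:
{"fn": "move_arm", "kwargs": {
  "motion": [
    [-0.05,0,0,0,0,0],
    [-0.1,0,0,0,0,0],
    [-0.1,0,0,0,0,0]
  ]
}}

```text
time_s: 31.45
ee_pos: [0.5443, -0.1772, 0.0668]
orientation: [3.141, -0.004, 1.739]
contact_force: [-1.2, 2.7, 0.8]
gripper_width: 0.0004
finger_force: 1.1
```

Emit:
{"fn": "move_arm", "kwargs": {
  "motion": [
    [-0.05,0,0,0,0,0],
    [-0.1,0,0,0,0,0],
    [-0.1,0,0,0,0,0],
    [-0.1,0,0,0,0,0]
  ]
}}

```text
time_s: 31.85
ee_pos: [0.5443, -0.1773, 0.0668]
orientation: [3.142, -0.005, 1.74]
contact_force: [-2.3, 3.4, 2.2]
gripper_width: -0.0003
finger_force: 2.4
```

The keeper is on its end stop at about 4 N. I'll back off, rise and check.

Emit:
{"fn": "move_arm", "kwargs": {
  "motion": [
    [1,0,0,0,0,0],
    [3,0,0,0,0,0],
    [5,0,-1,0,0,0],
    [6,0,-5,0,0,0],
    [6,0,-10,0,0,0],
    [2,0,-12,0,0,0],
    [-2,0,-14,0,0,0],
    [-2,0,-14,0,0,0],
    [-2,0,-14,0,0,0],
    [-2,0,-14,0,0,0]
  ]
}}

```text
time_s: 32.85
ee_pos: [0.5478, -0.1969, 0.2068]
orientation: [3.141, -0.004, 1.741]
contact_force: [0.7, -0.1, -0.5]
gripper_width: -0.0003
finger_force: 0.0
```

Run:
```python
from h import *
np.set_printoptions(precision=4,suppress=True)
s=telemetry.sense(); im=viewer.read_camera('wrist'); print(s['time_s'],s['ee_pos'],s['contact_force'])
for c,z in dict(keeper_tab=.069,knob_top=.11,register=0).items():
    for r in pinpoint('wrist',c)[:1]: print(c,r['uv'],r['score'],atz('wrist',r['uv'],z,s))
c=im[130:330,200:440]; cv2.imwrite('pics/k.png',cv2.resize(c,(720,600),interpolation=cv2.INTER_CUBIC)[:,:,::-1])
```

```text
32.85 [ 0.5478 -0.1969  0.2068] [ 0.7104 -0.074  -0.4632]
keeper_tab [314.0, 182.7] 0.59 [ 0.5437 -0.1914  0.069 ]
knob_top [315.3, 236.8] 0.83 [ 0.5513 -0.2276  0.11  ]
register [314.8, 200.1] 0.74 [ 0.5499 -0.227   0.    ]
```

View pics/k.png

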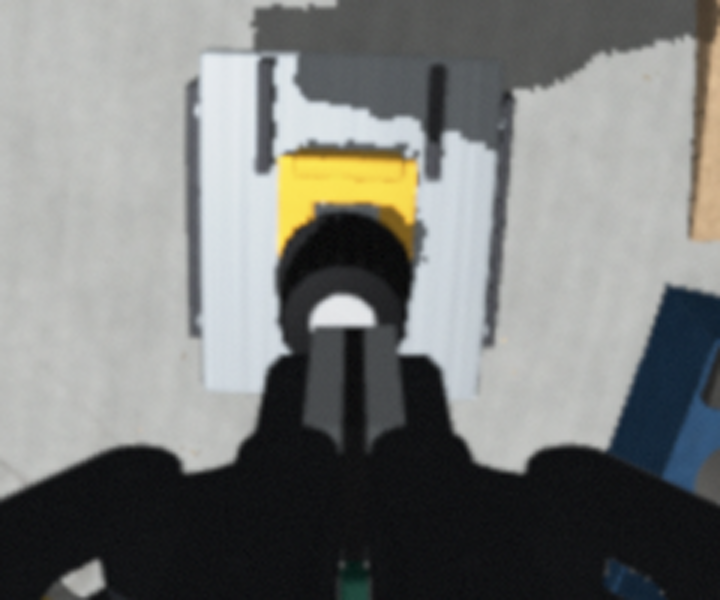

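Picture k shows the yellow keeper in under the knob at (345,200). Its tab is measured about 37 mm from the axis, where fully in is 40 mm, and the gripper is clear.

```bash
python3 -c "
from station import job; print(job.finish_job())"
```

```text
the job is handed in; nothing more can be done
None
```

The job is handed in: the register stands at 4 with the knob sprung up in its notch, the yellow keeper is in on its end stop and released, and the arm touched none of the tools. The hand-in returned no verdict.

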